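Start up the laser and open its shutter

ROBOT

A 6-joint arm with a two-finger parallel gripper is mounted at the origin on the work surface. World frame = base frame: x ahead of the robot, y to its left, z up, the work surface at z = 0. Lengths are in mm, angles in rad, forces in N, time in s.
With the tool pointing down it reaches from about 275 to 825 mm from the base axis. Payload 4.9 kg.
Tool frame: the origin (TCP) lies midway between the tips of the shut fingers; the grasp point (between the pads) lies 19 mm behind it; z points along the fingers, y is the direction in which the jaws open and shut (so a half turn about z gives the same grasp; the last joint's range is limited). The gripper opens to 85 mm and grips with 20 to 120 N. Pads are 22 mm wide; open, the fingers measure 114 mm over their backs; the gripper's body (76 mm by 85 mm) begins 54 mm behind the grasp point. The pads swing forward as they close: fully open they stand 13 mm farther back than shut.
Start: joints at [-1.424, 0.326, -0.193, 1.052, 0, 1.437], TCP at [152.43, -528.473, 231.281] pointing down, gripper open.
Joint ranges: [-2.65, 2.65], [-0.97, 1.79], [-1.3, 1.35], [-1.93, 2.1], [-1.47, 1.37], [-3.14, 3.14]. Speed limits (rad/s): [2.57, 2.57, 3.14, 3.14, 3.14, 3.14].

INTERFACE

Orientations are given as [roll, pitch, yaw] about the fixed x, y, z axes, in that order (R = Rz(yaw) Ry(pitch) Rx(roll)).
In Python, from rig import r gives the robot as it stands. The module is installed in compiled form; this text tells all that it offers.
- The arm moves only by the tool play_rows, never from a script. Its argument "moves" is text: rows parted by semicolons, each of 4 numbers parted by spaces: the shift along the world's x, y, z in m, then the turn about the world's z in degrees. In form: tx ty tz twist; .... A call has 1 to 20 rows; each row is the pose to reach, as a shift and turn from the pose commanded when the call began; what a row does not reach only later rows make up. A row lasts 1/12 s, in which the tool goes at most 41.7 mm and 7.16 degrees, less where a joint would pass 70% of its speed; a pose out of reach is approached as far as the arm can. A call with a gripper value outside its range is refused whole. "jaw" is the opening, from 0 (shut) to 1 (fully open), set as the call begins (left out, the last holds). The fingers move at their own pace and stop on an object; "grip_force" is the grip in N (left out, the last holds). Time passes only in rows, so rows that repeat a pose let the fingers close. It gives the time, the measured TCP pose, the force and the opening at its end, in the units of the state.
- r.sense(): the state, without advancing time (a new reading comes with each control period).
- r.grab_frame(name): name is "side" or "top"; returns a dict with "color" (384x512x3 uint8, red, green, blue), "depth" (384x512 float32, mm along the optical axis (not along the pixel's ray), 0 where there is no reading), "vertical_fov" (degrees; the focal length in pixels is half the picture's height over the tangent of half this angle, whatever the lens; pixels are square), "cx", "cy" (the principal point, pixels), "R" (3x3) and "t" (3): a world point X has camera coordinates R X + t. Camera axes: x right, y down, z forward; pixel columns grow to the right and rows downward; lengths in mm; the calibration is good to about 2 mm. A picture is of the moment at which its call begins.
- r.hand_in(): hands the job in, once; it reports no verdict.
The state is a dict: "t": time; "qpos": joint angles; "joint_velocities": joint speeds; "joint_efforts": joint torques, N m; "position": TCP position; "tcp_rot": TCP orientation; "force": force on the tool from outside, world axes, zero at the start; "moment": the same for the moment, N m; "grip_width": finger opening in mm.
Only numpy, scipy, OpenCV 4.12 (cv2) and the standard library are available. Lean on these libraries where they do the work, as an engineer would, in place of code of your own. Each camera call takes 0.05 s, during which the arm holds its last target. There are 200 camera calls.

TASK

Start up the laser with your fingertips: press the raised end of the wide rocker switch fully over, then press the square key all the way down and let it come back up, then push the round button fully in and take your hand away. Keep to that order, do not pick up or shift the loose shutter unit that carries the round button, and leave the mirror mount, lens tube and hand driver alone.

Things in the scene. Friction and masses are not known exactly. Their poses are not given: they have to be found in the camera images.
- power_rocker (a joint): the wide rectangular rocker switch of the power unit, in rad: 0 to 0.05 = off (its end away from the robot raised), 0.4 = fully over to on; it needs about 2 N at the raised end and stays where it is left
- rocker_raised_end (a point): point on the top face of the rocker, on its raised half, 20 mm from the pivot along the power unit's x; about 62 mm above the table when off, 54 mm when fully on. Axes as the unit's when off. The white rocker is 56 mm long (unit's x) and 30 mm wide, in a black frame in the middle of the unit's top, its pivot 54 mm above the table; its raised end is the one away from the robot
- power_unit_center (a point): centre, half-way up, of the power unit: a low grey metal case 100 mm (its x) by 80 mm (its y) by 45 mm high with a black plate on the side that faces -x (towards the robot, turned at most 30 degrees) and two brass sockets on the opposite side; bolted down
- reset_key (a joint): the square key of the interlock unit, in m: 0 = up, 0.006 = fully pressed; a spring (1.5 N at first, 5 N fully down) lifts it again
- reset_key_top (a point): centre of the top of the square white key, 28 by 28 mm, 59 mm above the table when up, in a black frame in the middle of the interlock unit's top; axes as its case.
- interlock_unit_center (a point): centre, half-way up, of the interlock unit: a low grey metal case 100 mm (its x) by 80 mm (its y) by 45 mm high with a black plate on the side that faces -x (towards the robot, turned at most 30 degrees) and two brass sockets on the opposite side; bolted down
- shutter_button (a joint): the round button of the shutter unit, in m: 0 to 0.001 = out, 0.007 = fully in; it needs about 3 N and stays in when pressed
- shutter_button_top (a point): centre of the top of the round white button, 30 mm across, 60 mm above the table when out, in a black collar in the middle of the shutter unit's top; axes as its case
- shutter_unit_center (a point): centre, half-way up, of the shutter unit: a low grey metal case 100 mm (its x) by 80 mm (its y) by 45 mm high with a black plate on the side that faces -x (towards the robot, turned at most 30 degrees) and two brass sockets on the opposite side, about 0.7 kg, which only stands loose on rubber feet (the three units stand side by side in any order)
- mirror_mount_center (a point): bystander: loose mirror mount 97 mm tall on a round 48 mm foot; point on its axis 48 mm up
- lens_tube_center (a point): bystander: loose upright black lens tube, 33 mm across and 45 mm tall; its centre
- hex_driver_center (a point): bystander: loose hand driver with a black handle, 160 mm long, lying on the robot's side of the units; point near its middle
Mind the look-alikes: they are no part of the job. Leave any orange look-alike of the part that bears power_rocker alone.

How it is judged:
By the outcome, as a careful person would: the job done as asked, in the order asked, and still so for the second after the job is handed in, with the robot touching nothing.
It also fails if it takes over 45 s, if anything falls off the work surface, if the arm or the gripper's body presses on something with over 40 N, if the wrist force passes 120 N, or if a joint passes its speed limit or range.

## Working session

There is one attempt and no reset: what is moved stays moved. The work goes in short steps, Python scripts to look and compute and a tool call to move; the robot and the scene stay as the last step left them, time stands still between calls to the robot, and variables do not carry over. Pictures are saved under pics/ and viewed, about 8 in all and at most 12, crops included, and the job is handed in when it is done.

Besides the shell and the picture viewer there is one more tool, called after ">>>" as name(argument=value, ...) on one line, values as JSON. play_rows: Moves the arm, as the interface text tells. Its arguments: {"type":"object","properties":{"moves":{"type":"string"},"jaw":{"type":"number"},"grip_force":{"type":"number"}},"required":["moves"]}

```bash
mkdir -p pics
cat > h.py <<'E'
import numpy as np, cv2
from rig import r
def grab(n):
    f=r.grab_frame(n); d=f["depth"]; H,W=d.shape
    fl=H/2/np.tan(np.radians(f["vertical_fov"])/2)
    v,u=np.mgrid[:H,:W]
    c=np.stack([(u-f["cx"])/fl*d,(v-f["cy"])/fl*d,d],-1)
    P=(c-np.asarray(f["t"]))@np.asarray(f["R"])
    P[d==0]=np.nan
    return f,P
def save(f,name): cv2.imwrite("pics/"+name,cv2.resize(f["color"][...,::-1],(800,600)))
E
python3 - <<'E'
from h import *
for n in("top","side"):
    f,P=grab(n); save(f,n+"1.png"); np.savez(n+"1.npz",P=P,c=f["color"])
    print(n,-np.asarray(f["R"]).T@np.asarray(f["t"]))
print(r.sense())
E
```

```text
top [392.25936805  20.60972133 851.34920778]
side [ 194.58772578 -478.58457403  541.86011541]
{'t': 0.1, 'qpos': array([-1.42418623e+00,  3.26835300e-01, -1.93486568e-01,  1.05203473e+00,
       -6.34894939e-05,  1.43659544e+00]), 'joint_velocities': array([ 0.00037228, -0.00159975,  0.00308915,  0.00188811, -0.00042769,
        0.00110319]), 'joint_efforts': array([ 6.14519777e-04, -4.44237792e+01,  2.63038534e+01,  7.87125056e-03,
       -1.16564620e-04, -8.91379216e-06]), 'position': array([ 152.33691999, -527.92339646,  230.59790879]), 'tcp_rot': array([-3.14003791e+00, -1.45843696e-04,  2.80810919e-01]), 'force': array([ 0.04908655, -0.15903111,  0.28224426]), 'moment': array([0.03526459, 0.03522911, 0.00184142]), 'grip_width': 85.46328192388741}
```

View pics/top1.png

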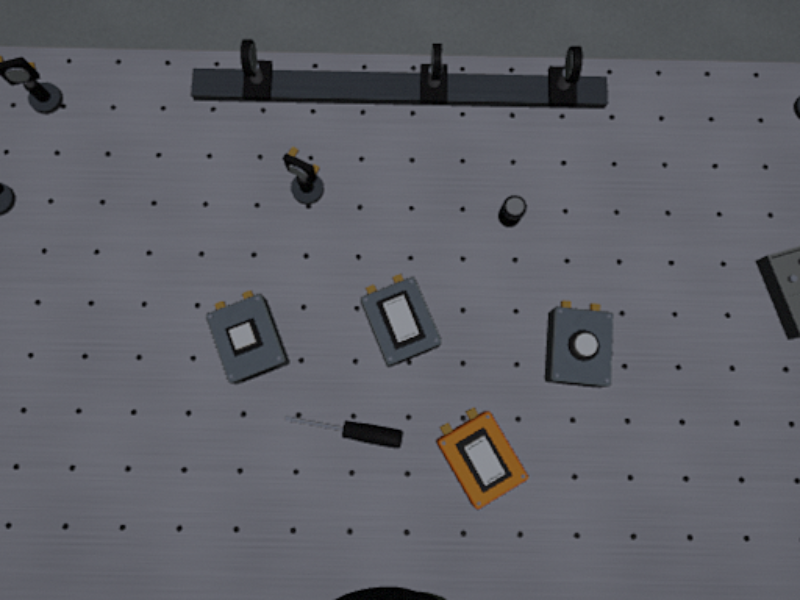

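View pics/side1.png

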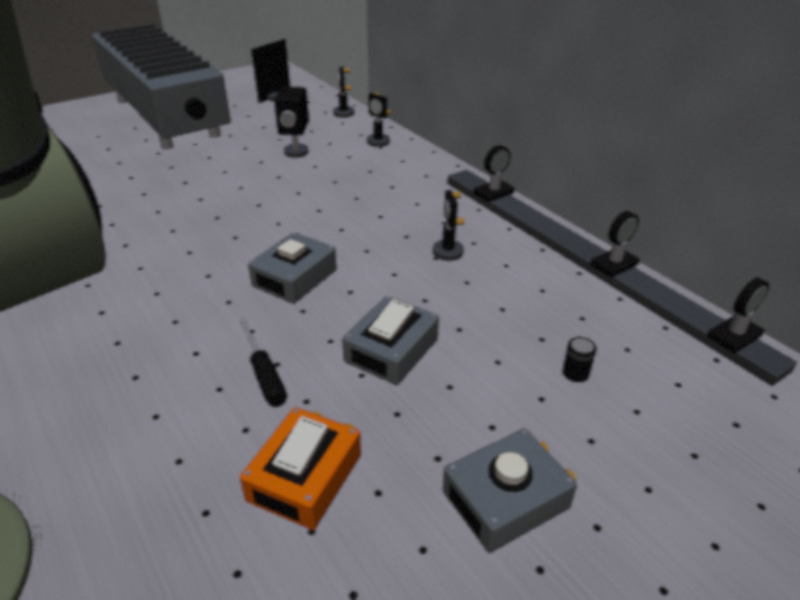

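The top view shows the key at (243,336), the grey unit's rocker at (402,320), the button at (585,345) and the orange look-alike at (485,458). The driver lies at (370,433), with the mirror mount and lens tube behind the units. The side view agrees. Next I'll measure the white blobs.

Run:
```python
from h import *
for n in("top","side"):
    z=np.load(n+"1.npz"); P,c=z["P"],z["c"].astype(int)
    m=((c.min(-1)>150)&(P[...,2]>45)&(P[...,2]<75)).astype(np.uint8)
    k,l,s,cc=cv2.connectedComponentsWithStats(m)
    for i in range(1,k):
        if s[i,4]<40: continue
        q=P[l==i]; (cx,cy),(w,h),a=cv2.minAreaRect(q[:,:2].astype(np.float32))
        A=np.c_[q[:,:2]-q[:,:2].mean(0),np.ones(len(q))]; g=np.linalg.lstsq(A,q[:,2],rcond=None)[0]
        print(n,cc[i].round()/.64,s[i,4],"mean",q.mean(0).round(1),"rect",round(cx,1),round(cy,1),round(w),round(h),round(a,1),"slope",g[:2].round(2))
```

```text
side [290.625  245.3125] 75 mean [498.7 217.4  58.7] rect 499.1 218.0 27 24 26.9 slope [-0.01 -0.02]
side [390.625  317.1875] 302 mean [525.1  10.6  57.6] rect 526.0 11.7 53 29 23.2 slope [0.18 0.08]
side [298.4375 445.3125] 539 mean [345.5 -98.2  58.1] rect 346.1 -97.8 53 29 31.8 slope [0.17 0.1 ]
side [510.9375 464.0625] 230 mean [ 495.7 -231.2   59.2] rect 495.5 -230.8 27 27 70.2 slope [-0.01  0.  ]
```

Run:
```python
from h import *
z=np.load("top1.npz"); P,c=z["P"],z["c"].astype(int)
for u,v in((243,336),(402,320),(585,345)):
    print(c[int(v*.64),int(u*.64)],P[int(v*.64),int(u*.64)].round(1))
m=((c.min(-1)>120)&(P[...,2]>40)&(P[...,2]<80)).astype(np.uint8)
k,l,s,cc=cv2.connectedComponentsWithStats(m)
for i in range(1,k):
        if s[i,4]<40: continue
        q=P[l==i]; (cx,cy),(w,h),a=cv2.minAreaRect(q[:,:2].astype(np.float32))
        print(cc[i].round()/.64,s[i,4],"mean",q.mean(0).round(1),"rect",round(cx,1),round(cy,1),round(w),round(h),round(a,1))
```

```text
[140 143 150] [499.1 218.1  59.8]
[141 143 150] [526.3  11.2  56.5]
[138 141 147] [ 497.6 -228.2   57.3]
[400.     317.1875] 359 mean [527.1  12.5  58. ] rect 527.3 12.6 54 28 23.6
[242.1875 335.9375] 169 mean [500.2 218.9  58.8] rect 500.6 219.2 28 27 19.2
[585.9375 343.75  ] 143 mean [ 497.2 -229.3   59.3] rect 496.4 -229.8 25 27 86.9
[484.375 459.375] 377 mean [348.1 -95.9  58.5] rect 347.9 -96.1 53 29 30.9
```

>>> play_rows(moves="0.03 0.04 0 0; 0.06 0.08 0 0; 0.09 0.11 0 0; 0.12 0.15 0 0; 0.15 0.19 0 0; 0.18 0.22 0 0; 0.2 0.26 0 0; 0.23 0.3 0 0; 0.26 0.33 0 0; 0.28 0.36 0 0; 0.3 0.39 0 0; 0.32 0.42 0 0; 0.34 0.45 0 0; 0.36 0.48 0 0; 0.38 0.51 0 0; 0.39 0.53 0 0; 0.392 0.546 0 0; 0.392 0.546 0 0; 0.392 0.546 0 0", jaw=0)

```text
t: 1.68
position: [544.0, 18.3, 230.6]
tcp_rot: [-3.142, 0.001, 0.283]
force: [0.2, -0.8, 0.8]
grip_width: -0.1
```

>>> play_rows(moves="0.003 0.003 -0.04 4; 0.003 0.003 -0.08 7; 0.003 0.003 -0.12 7; 0.003 0.003 -0.145 7; 0.003 0.003 -0.16 7; 0.003 0.003 -0.165 7; 0.003 0.003 -0.168 7; 0.003 0.003 -0.171 7; 0.003 0.003 -0.173 7; 0.003 0.003 -0.173 7")

```text
t: 2.52
position: [548.4, 20.1, 59.2]
tcp_rot: [3.14, -0.002, 0.403]
force: [-0.2, 0.6, -0.9]
grip_width: 0.2
```

>>> play_rows(moves="-0.001 0 -0.001 0; -0.001 0 -0.002 0; -0.001 0 -0.003 0; -0.001 0 -0.004 0; -0.001 0 -0.004 0")

```text
t: 2.93
position: [548.2, 20.6, 55.0]
tcp_rot: [3.14, -0.003, 0.403]
force: [3.5, 0.3, 3.8]
grip_width: -0.2
```

>>> play_rows(moves="0 0 -0.001 0; 0 0 -0.002 0; 0 0 -0.003 0; 0 0 -0.003 0")

```text
t: 3.27
position: [548.5, 20.5, 54.5]
tcp_rot: [3.139, -0.004, 0.403]
force: [-2.4, 0.9, 25.4]
grip_width: -0.3
```

>>> play_rows(moves="0 0 0.03 0; 0 0 0.06 0; 0 0 0.09 0; -0.01 0.04 0.1 0; -0.02 0.08 0.1 0; -0.03 0.11 0.1 0; -0.04 0.15 0.1 0; -0.048 0.18 0.1 0; -0.048 0.197 0.1 0; -0.048 0.197 0.08 0; -0.048 0.197 0.06 0; -0.048 0.197 0.04 0; -0.048 0.197 0.03 0; -0.048 0.197 0.03 0")

```text
t: 4.43
position: [495.2, 216.7, 78.3]
tcp_rot: [-3.141, 0.007, 0.403]
force: [0.3, -0.7, 0.1]
grip_width: 0.0
```

```bash
cat > m.py <<'E'
from h import *
for n,t in(("side",150),("top",110)):
    f,P=grab(n); c=f["color"].astype(int); save(f,n+"_%.1f.png"%r.sense()["t"])
    m=((c.min(-1)>t)&(P[...,2]>45)&(P[...,2]<75)).astype(np.uint8)
    k,l,s,cc=cv2.connectedComponentsWithStats(m)
    for i in range(1,k):
        if s[i,4]<40: continue
        q=P[l==i]; A=np.c_[q[:,:2]-q[:,:2].mean(0),np.ones(len(q))]; g=np.linalg.lstsq(A,q[:,2],rcond=None)[0]
        print(n,s[i,4],q.mean(0).round(1),"slope",g[:2].round(2))
E
python3 m.py; ls pics
```

```text
side 81 [498.4 217.1  58.9] slope [-0.02  0.  ]
side 190 [524.9  10.7  58.3] slope [-0.19 -0.09]
side 576 [345.7 -98.   58.2] slope [0.17 0.1 ]
side 238 [ 495.8 -231.1   59.2] slope [-0.02 -0.  ]
top 363 [527.5  12.9  57.8] slope [-0.19 -0.09]
top 41 [491.9 212.6  58.7] slope [-0.16 -0.18]
top 155 [ 497.2 -229.1   59.3] slope [-0.02 -0.03]
top 417 [347.8 -95.8  58.2] slope [0.17 0.1 ]
side1.png
side_4.5.png
top1.png
top_4.5.png
```

>>> play_rows(moves="0.003 0.001 0 0; 0.003 0.001 -0.008 0; 0.003 0.001 -0.014 0; 0.003 0.001 -0.018 0; 0.003 0.001 -0.021 0; 0.003 0.001 -0.022 0; 0.003 0.001 -0.023 0; 0.003 0.001 -0.023 0")

```text
t: 5.2
position: [501.0, 218.4, 58.2]
tcp_rot: [3.142, 0.001, 0.403]
force: [-1.1, -0.2, 2.2]
grip_width: -0.4
```

>>> play_rows(moves="0 0 -0.002 0; 0 0 -0.004 0; 0 0 -0.005 0; 0 0 -0.006 0; 0 0 -0.007 0; 0 0 -0.007 0")

```text
t: 5.7
position: [501.5, 218.6, 52.9]
tcp_rot: [3.141, -0.001, 0.403]
force: [-5.6, -2.0, 15.9]
grip_width: -0.2
```

>>> play_rows(moves="0 0 -0.001 0; 0 0 -0.001 0")

```text
t: 5.87
position: [501.6, 218.6, 52.7]
tcp_rot: [3.141, -0.001, 0.403]
force: [-7.3, -2.1, 22.1]
grip_width: 0.3
```

>>> play_rows(moves="0 0 0.005 0; 0 0 0.02 0; 0 0 0.05 0; 0 0 0.08 0; 0 -0.03 0.09 0; 0 -0.07 0.09 0; 0 -0.11 0.09 0; 0 -0.15 0.09 0; 0 -0.19 0.09 0; 0 -0.23 0.09 0; 0 -0.27 0.09 0; 0 -0.31 0.09 0; 0 -0.35 0.09 0; -0.001 -0.39 0.09 0; -0.002 -0.42 0.09 0; -0.002 -0.44 0.09 0; -0.002 -0.447 0.08 0; -0.002 -0.447 0.05 0; -0.002 -0.447 0.03 0; -0.002 -0.447 0.03 0")

```text
t: 7.53
position: [496.4, -226.1, 75.8]
tcp_rot: [-3.135, 0.004, 0.403]
force: [-0.7, 1.2, -0.0]
grip_width: 0.3
```

```bash
python3 m.py; ls pics; python3 -c "
from rig import r;s=r.sense();print(s['position'],s['force'])"
```

```text
side 91 [498.4 217.6  58.7] slope [-0.06 -0.03]
side 230 [523.4  10.1  58.6] slope [-0.19 -0.07]
side 635 [345.8 -97.9  58.1] slope [0.17 0.1 ]
side 222 [ 494.7 -232.3   59. ] slope [-0.05 -0.01]
top 355 [527.5  12.9  57.9] slope [-0.19 -0.08]
top 180 [500.  219.   58.6] slope [-0.01 -0.05]
top 403 [347.6 -95.9  58.3] slope [0.17 0.1 ]
side1.png
side_4.5.png
side_7.6.png
top1.png
top_4.5.png
top_7.6.png
[ 498.76596945 -227.27421336   79.42547132] [ 0.1609824  -0.11163858  1.08276913]
```

>>> play_rows(moves="-0.002 -0.003 -0.006 0; -0.002 -0.003 -0.012 0; -0.002 -0.003 -0.016 0; -0.002 -0.003 -0.018 0; -0.002 -0.003 -0.019 0; -0.002 -0.003 -0.02 0; -0.002 -0.003 -0.021 0; -0.002 -0.003 -0.022 0; -0.002 -0.003 -0.023 0; -0.002 -0.003 -0.024 0; -0.002 -0.003 -0.024 0")

```text
t: 8.55
position: [497.6, -231.6, 56.4]
tcp_rot: [3.141, -0.0, 0.403]
force: [0.3, 0.4, 1.6]
grip_width: 0.1
```

>>> play_rows(moves="0 0 -0.001 0; 0 0 -0.002 0; 0 0 -0.003 0; 0 0 -0.004 0; 0 0 -0.004 0")

```text
t: 8.97
position: [497.7, -231.6, 53.0]
tcp_rot: [3.141, -0.0, 0.403]
force: [-1.6, 1.4, 8.8]
grip_width: -0.2
```

>>> play_rows(moves="0 0 -0.001 0; 0 0 -0.001 0")

```text
t: 9.13
position: [497.7, -231.6, 52.9]
tcp_rot: [3.141, -0.001, 0.403]
force: [-4.0, 2.2, 16.5]
grip_width: 0.2
```

At the stop: about 16 N with no further travel. I'll lift straight up and back off.

>>> play_rows(moves="0 0 0.005 0; 0 0 0.02 0; 0 0 0.05 0; 0 0 0.09 0; 0 0 0.13 0; -0.03 -0.02 0.15 0; -0.06 -0.05 0.16 0; -0.09 -0.08 0.16 0; -0.12 -0.11 0.16 0; -0.15 -0.14 0.16 0; -0.18 -0.17 0.16 0; -0.2 -0.2 0.16 0; -0.2 -0.2 0.16 0; -0.2 -0.2 0.16 0")

```text
t: 10.3
position: [295.9, -433.0, 210.8]
tcp_rot: [-3.141, -0.0, 0.398]
force: [0.3, 0.3, -0.1]
grip_width: 0.1
```

```bash
python3 m.py; cp pics/top_1*.png pics/topfinal.png
```

```text
side 98 [498.4 217.7  58.3] slope [-0.08 -0.09]
side 243 [523.1   9.9  58.6] slope [-0.18 -0.08]
side 641 [345.8 -98.1  58.1] slope [0.17 0.11]
top 351 [527.5  12.8  57.8] slope [-0.2  -0.09]
top 174 [500.1 218.8  58.7] slope [-0.   -0.03]
top 148 [ 497.2 -229.5   52.9] slope [-0.    0.02]
top 400 [347.6 -95.9  58.3] slope [0.17 0.1 ]
```

View pics/topfinal.png

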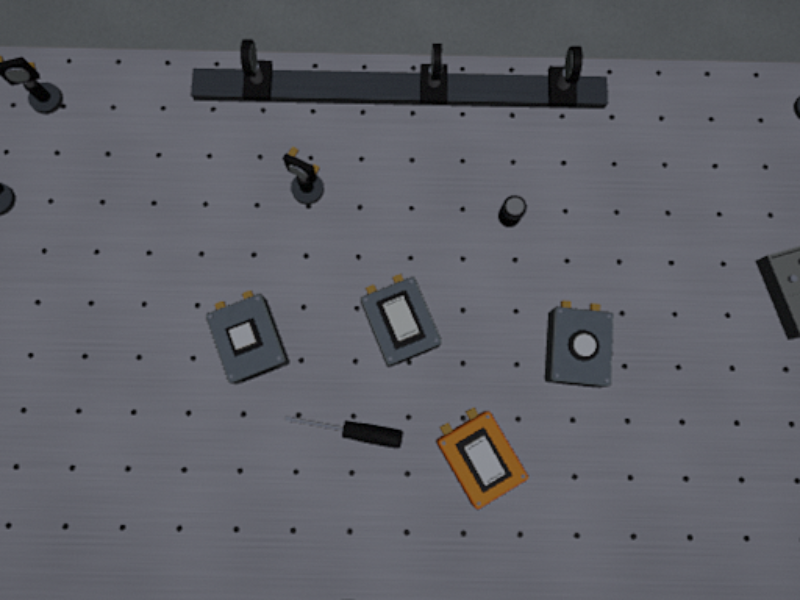

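The final top view shows every unit and bystander where it was, with the button at (585,345) now sunk to 52.9 mm, down from 59.3.

```bash
python3 -c "
from rig import r;print(r.hand_in())"
```

```text
the job is handed in; nothing more can be done
None
```

I pressed the rocker, then the square key, then the round button with the shut fingertips, in that order. The job was handed in about 10.4 s into the 45 s allowed.

| Part | Force at the stop | Last check |
|---|---|---|
| Rocker | about 25 N | Slope went from +0.2 to −0.2, so it is over to the on side and stayed there |
| Square key | about 22 N, tip down to 52.7 mm | Back up at about 58.7 mm |
| Round button | about 16 N, no further travel | Top went from 59.3 mm to 52.9 mm and stayed in |

- **Not touched:** in the last top picture the shutter unit, mirror mount, lens tube, hand driver and orange look-alike all stand where they were at the start. The button's measured centre moved 0.2 mm at most, which is within measurement error.
- **Disagreements:** the side and top cameras differed by 1 to 4 mm in position. In the last side image the pressed button did not register, so its final height comes from the top camera only. No check failed.
- **Hand clear:** the arm ended well away from the units, about 210 mm up, with the force reading near zero.

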